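Put the change pulleys back on the pin rail in order of size

ROBOT

A 6-joint arm with a two-finger parallel gripper is mounted at the origin on a cart in front of the work surface, level with it; the furniture and walls round the work are solid. World frame = base frame: x ahead of the robot, y to its left, z up, the work surface at z = 0. Lengths are in m, angles in rad, forces in N, time in s.
With the tool pointing down it reaches from about 0.375 to 0.9 m from the base axis. Payload 3.1 kg.
Tool frame: the origin (TCP) lies on the centre line of the jaws, within the pads' length; the fingertips stand 25 mm ahead of it and the grasp point (between the pads) lies 6 mm ahead of it (manip.tip_extent is the distance from the TCP to the fingertips, in m); z points along the fingers, y is the line along which they close (so a half turn about z gives the same grasp; the last joint's range is limited). The gripper opens to 85 mm and grips with 20 to 120 N. Pads are 22 mm wide; open, the fingers measure 114 mm over their backs; the gripper's body (76 mm by 85 mm) begins 54 mm behind the grasp point. The pads swing forward as they close: fully open they stand 13 mm farther back than shut.
Start: joints at [1.089, 0.527, 1.433, -0, 1.181, -0.178], TCP at [0.186, 0.597, 0.219] pointing down, gripper open.
Joint ranges: [-3.08, 3.08], [-0.75, 2.2], [0.22, 2.44], [-1.43, 4.57], [0, 2.65], [-2.85, 2.85]. Speed limits (rad/s): [2.79, 2.79, 3.14, 3.14, 3.14, 3.14].

INTERFACE

Orientations are given as a unit quaternion [x, y, z, w].
In Python, from station import readout, imaging, order, manip gives the robot as it stands.
- The arm moves only by the tool move_arm, never from a script. Its argument "rows" is a list of rows, each a list of 7 numbers: the turn, a rotation vector about the tool's x, y, z in degrees, then the shift along the tool's x, y, z in mm, then the closure, from 0 (fully open) to 1 (shut). A call has 1 to 12 rows; each row is the pose to reach, as a shift and turn from the pose commanded when the call began, along the tool's axes at that moment; what a row does not reach only later rows make up. A row lasts 1/12 s, in which the tool goes at most 41.7 mm and 7.16 degrees, less where a joint would pass 70% of its speed; a pose out of reach is approached as far as the arm can. A call with a gripper value outside its range is refused whole. The fingers move at their own pace and stop on an object; "squeeze" is the grip in N (left out, the last holds). Time passes only in rows, so rows that repeat a pose let the fingers close. It gives the time, the measured TCP pose, the force, the opening and the grip force at its end, in the units of the state.
- readout.sense(): the state, without advancing time (a new reading comes with each control period).
- imaging.snapshot(name): name is "side" or "top"; returns a dict with "img" (400x640x3 uint8, red, green, blue), "z_map" (400x640 float32, m along the optical axis (not along the pixel's ray), 0 where there is no reading), "fovy" (degrees; the focal length in pixels is half the picture's height over the tangent of half this angle, whatever the lens; pixels are square), "cx", "cy" (the principal point, pixels), "rvec" (rotation vector, rad) and "tvec" (3), from world to camera coordinates, as OpenCV has them. Camera axes: x right, y down, z forward; pixel columns grow to the right and rows downward; lengths in m; the calibration is good to about 2 mm. A picture is of the moment at which its call begins.
- order.sign_off(): hands the job in; it is judged then, once.
The state is a dict: "t": time; "q": joint angles; "qd": joint speeds; "tau": joint torques, N m; "tcp_pos": TCP position; "tool_rot": TCP orientation; "force": force on the tool from outside, world axes, zero at the start; "ft_torque": the same for the moment, N m; "finger_gap": opening from 0.0 (shut) to 1.0 (fully open); "gripper_force": force on a finger pad.
Only numpy, scipy, OpenCV 4.12 (cv2) and the standard library are available. Lean on these libraries where they do the work, as an engineer would, in place of code of your own. Each camera call takes 0.05 s, during which the arm holds its last target. There are 200 camera calls.

TASK

Put the four loose belt pulleys of the balancing machine back on the rail of pins behind the orange tray, one on each pin, in order of size: the largest on the pin next to the red end cap, then each next smaller one along, the smallest last, at the grey end. Lower each one over its pin until it lies flat on its rubber pad, do not let it drop, and leave all four there, released.

Things in the scene. Friction and masses are not known exactly. Their poses are not given: they have to be found in the camera images.
- pulley_62: the largest of four loose ribbed dark-anodised aluminium belt pulleys: a round ring with a plain vertical bore, outer diameter 62 mm, bore 24 mm, height 22 mm, lying flat on the bench, about 160 g. Origin at the centre of its underside, z up along the bore; grip it across the outside from above.
- pulley_52: the second largest of four loose ribbed dark-anodised aluminium belt pulleys: a round ring with a plain vertical bore, outer diameter 52 mm, bore 24 mm, height 22 mm, lying flat on the bench, about 110 g. Origin at the centre of its underside, z up along the bore; grip it across the outside from above.
- pulley_42: the third largest of four loose ribbed dark-anodised aluminium belt pulleys: a round ring with a plain vertical bore, outer diameter 42 mm, bore 24 mm, height 22 mm, lying flat on the bench, about 80 g. Origin at the centre of its underside, z up along the bore; grip it across the outside from above.
- pulley_32: the smallest of four loose ribbed dark-anodised aluminium belt pulleys: a round ring with a plain vertical bore, outer diameter 32 mm, bore 24 mm, height 22 mm, lying flat on the bench, about 50 g. Origin at the centre of its underside, z up along the bore; grip it across the outside from above.
- pin_rail: low fixed aluminium rail on the bench, 318 mm long with its end caps, 46 mm wide, top 16 mm above the bench, with four equal upright pins 74 mm apart. Origin at the centre of its underside; its length is its y axis. In front of it the orange tray (x 0.39 to 0.60 m, y -0.05 to 0.12 m) carries fixed black rotors up to 33 mm high.
- pin_1: one of the four equal upright steel pins of the rail (pins 1 to 4 in turn from the rail's -y end to its +y end, at -111 mm along the rail's y), 8 mm thick with a rounded tip, standing on a black rubber pad 29 mm across and 2 mm thick. Origin on the pin's axis at the pad's underside (on the rail's top); a pulley rests on the pad, 2 mm above the origin; the tip is 36 mm above the origin. Fixed.
- pin_2: one of the four equal upright steel pins of the rail (pins 1 to 4 in turn from the rail's -y end to its +y end, at -37 mm along the rail's y), 8 mm thick with a rounded tip, standing on a black rubber pad 29 mm across and 2 mm thick. Origin on the pin's axis at the pad's underside (on the rail's top); a pulley rests on the pad, 2 mm above the origin; the tip is 36 mm above the origin. Fixed.
- pin_3: one of the four equal upright steel pins of the rail (pins 1 to 4 in turn from the rail's -y end to its +y end, at 37 mm along the rail's y), 8 mm thick with a rounded tip, standing on a black rubber pad 29 mm across and 2 mm thick. Origin on the pin's axis at the pad's underside (on the rail's top); a pulley rests on the pad, 2 mm above the origin; the tip is 36 mm above the origin. Fixed.
- pin_4: one of the four equal upright steel pins of the rail (pins 1 to 4 in turn from the rail's -y end to its +y end, at 111 mm along the rail's y), 8 mm thick with a rounded tip, standing on a black rubber pad 29 mm across and 2 mm thick. Origin on the pin's axis at the pad's underside (on the rail's top); a pulley rests on the pad, 2 mm above the origin; the tip is 36 mm above the origin. Fixed.
- red_cap: red plastic end cap on one end of the rail, 48 x 24 mm, 16 mm high; it may be at either end (the cap on the other end is grey). Origin at the centre of its underside, 36 mm beyond the nearest pin along the rail. Fixed. (The machines beside the work: left of y = 0.29 m and right of y = -0.27 m, about 0.1 m high at the edge, up to 0.41 m farther in.)

How it is judged:
At the end, for the whole second after the job is handed in: Each pulley lies flat over its own pin (bore centre within 10 mm of the pin's axis, underside within 4 mm of the pad, tilted less than 0.12 rad), in order of size from the largest beside the red cap to the smallest at the grey cap; all released and at rest (((horizontal distance between red_cap and pin_1 below 0.06 m and horizontal distance between pulley_62 and pin_1 below 0.01 m and z of pulley_62 in the frame of pin_1 between -0.002 and 0.006 m and horizontal distance between pulley_52 and pin_2 below 0.01 m and z of pulley_52 in the frame of pin_2 between -0.002 and 0.006 m and horizontal distance between pulley_42 and pin_3 below 0.01 m and z of pulley_42 in the frame of pin_3 between -0.002 and 0.006 m and horizontal distance between pulley_32 and pin_4 below 0.01 m and z of pulley_32 in the frame of pin_4 between -0.002 and 0.006 m) or (horizontal distance between red_cap and pin_4 below 0.06 m and horizontal distance between pulley_62 and pin_4 below 0.01 m and z of pulley_62 in the frame of pin_4 between -0.002 and 0.006 m and horizontal distance between pulley_52 and pin_3 below 0.01 m and z of pulley_52 in the frame of pin_3 between -0.002 and 0.006 m and horizontal distance between pulley_42 and pin_2 below 0.01 m and z of pulley_42 in the frame of pin_2 between -0.002 and 0.006 m and horizontal distance between pulley_32 and pin_1 below 0.01 m and z of pulley_32 in the frame of pin_1 between -0.002 and 0.006 m)) and linear speed of each of pulley_62, pulley_52, pulley_42, pulley_32 below 0.03 m/s and angular speed of each of pulley_62, pulley_52, pulley_42, pulley_32 below 0.3 rad/s and angle between each of pulley_62, pulley_52, pulley_42, pulley_32's own z axis and vertical below 0.12 rad); the robot touches nothing.
It fails at once if a pulley is dropped: it falls faster than 0.6 m/s while no finger touches it ((linear speed of pulley_62 above 0.6 m/s and not (contact force between the fingers and pulley_62 above 0.05 N)) or (linear speed of pulley_52 above 0.6 m/s and not (contact force between the fingers and pulley_52 above 0.05 N)) or (linear speed of pulley_42 above 0.6 m/s and not (contact force between the fingers and pulley_42 above 0.05 N)) or (linear speed of pulley_32 above 0.6 m/s and not (contact force between the fingers and pulley_32 above 0.05 N))).
It also fails if it takes over 104 s, if anything falls off the work surface, if the arm or the gripper's body presses on something with over 40 N, if the wrist force passes 120 N, or if a joint passes its speed limit or range.

## Working session

There is one attempt and no reset: what is moved stays moved. The work goes in short steps, Python scripts to look and compute and a tool call to move; the robot and the scene stay as the last step left them, time stands still between calls to the robot, and variables do not carry over. Pictures are saved under pics/ and viewed, at most 14 in all, crops included, and the job is handed in when it is done.

Besides the shell and the picture viewer there is one more tool, called after "Request:" by a JSON object that holds its "method" and its "body". move_arm: Moves the arm, as the interface text tells. Its arguments: {"type":"object","properties":{"rows":{"type":"array"},"squeeze":{"type":"number"}},"required":["rows"]}

```bash
mkdir -p pics; python3 - <<'E'
from station import readout, imaging
import cv2,numpy as np
s=readout.sense(); print({k:np.round(v,3).tolist() for k,v in s.items()})
for n in("top","side"):
    d=imaging.snapshot(n); np.savez(f"{n}.npz",**d)
    cv2.imwrite(f"pics/{n}1.png",d["img"][:,:,::-1]); print(n,d["fovy"],d["cx"],d["cy"],d["rvec"],d["tvec"])
E
```

```text
{'t': 0.0, 'q': [1.089, 0.529, 1.434, -0.0, 1.181, -0.179], 'qd': [-0.002, -0.002, -0.001, 0.001, -0.0, -0.002], 'tau': [-0.0, -44.234, -17.803, -0.0, 0.008, -0.0], 'tcp_pos': [0.186, 0.596, 0.218], 'tool_rot': [0.151, 0.989, -0.001, -0.0], 'force': [0.682, -0.287, -0.89], 'ft_torque': [0.032, -0.005, -0.016], 'gripper_force': 0.0, 'finger_gap': 0.998}
top 51.24088529649018 321.1158414496033 199.68360777475172 [ 2.29612797 -1.89230986  0.19410149] [-0.08867961  0.54251825  0.80399847]
side 53.22405822582942 315.4889422926378 198.75989922205267 [ 1.98888521 -0.47335329  0.31173791] [-0.50857661  0.14226211  0.64027909]
```

View pics/top1.png

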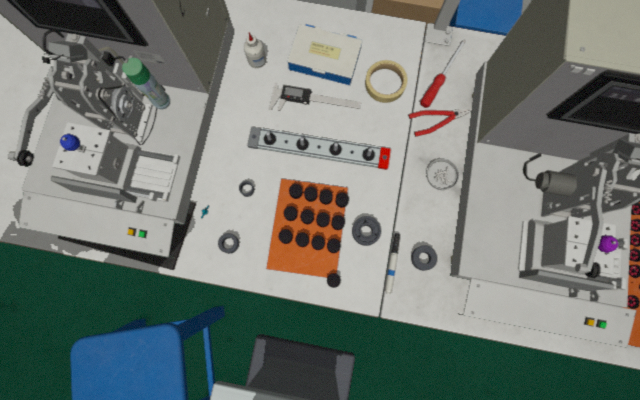

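View pics/side1.png

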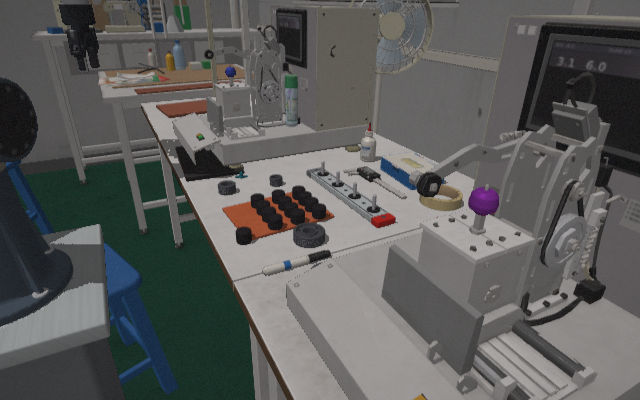

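The top view shows the pulleys at about (366,229), (424,256), (228,242) and (247,187). The pins run from (269,138) to (368,154), with the red cap at the right end, (385,157).

```bash
cat > h.py <<'E'
import numpy as np,cv2
def cloud(d):
    f=200/np.tan(np.radians(float(d["fovy"]))/2)
    v,u=np.mgrid[:400,:640]; z=d["z_map"]
    P=np.stack([(u-d["cx"])/f*z,(v-d["cy"])/f*z,z],-1)
    R=cv2.Rodrigues(np.array(d["rvec"]))[0]
    return (P-np.array(d["tvec"]))@R
def ring(W,u,v,r=16,lo=.017,hi=.03):
    p=W[v-r:v+r,u-r:u+r].reshape(-1,3); p=p[(p[:,2]>lo)&(p[:,2]<hi)]
    (c,s,a)=cv2.minAreaRect((p[:,:2]*1000).astype(np.float32))
    cc,rad=cv2.minEnclosingCircle((p[:,:2]*1000).astype(np.float32))
    return len(p),np.round(c,1),np.round(s,1),np.round(cc,1),round(2*rad,1),p[:,2].mean().round(4)
E
python3 - <<'E'
from h import *
d=dict(np.load("top.npz")); W=cloud(d)
for u,v in((366,229),(424,256),(228,242),(247,187)): print(ring(W,u,v))
for u,v in((269,138),(303,143),(336,149),(369,154)):
    print(ring(W,u,v,14,.03,.07))
    p=W[v-14:v+14,u-14:u+14].reshape(-1,3); p=p[p[:,2]>.03]; print(np.round(p*1000).tolist()[:14])
for u,v in((385,157),(254,136),(333,280),(400,240),(441,174),(205,212)): print(u,v,W[v,u].round(3))
i=cv2.resize(d["img"][110:290,200:460,::-1],None,fx=3,fy=3,interpolation=cv2.INTER_CUBIC); cv2.imwrite("pics/c1.png",i)
E
```

```text
(560, array([510.9, -88.9]), array([60.2, 61.2]), array([511. , -89.1]), 61.9, np.float64(0.0212))
(401, array([ 478.1, -217.8]), array([49.9, 50.5]), array([ 477.3, -217.9]), 51.8, np.float64(0.0226))
(225, array([428.9, 193.5]), array([40.3, 41. ]), array([428.5, 193.6]), 42.5, np.float64(0.0226))
(82, array([552. , 182.6]), array([30.1, 31.2]), array([552.2, 183.1]), 33.5, np.float64(0.0222))
(22, array([671. , 156.1]), array([5.6, 7.3]), array([671.6, 156.4]), 8.1, np.float64(0.046))
[[673.0, 158.0, 55.0], [673.0, 157.0, 54.0], [675.0, 155.0, 49.0], [671.0, 158.0, 54.0], [671.0, 156.0, 56.0], [671.0, 154.0, 55.0], [670.0, 159.0, 50.0], [670.0, 156.0, 52.0], [670.0, 154.0, 52.0], [673.0, 153.0, 44.0], [669.0, 159.0, 46.0], [668.0, 156.0, 52.0], [669.0, 154.0, 48.0], [671.0, 153.0, 45.0]]
(21, array([673.3,  83.3]), array([7.1, 7.4]), array([673.3,  82.7]), 8.4, np.float64(0.0461))
[[676.0, 85.0, 53.0], [677.0, 83.0, 52.0], [674.0, 85.0, 54.0], [674.0, 83.0, 53.0], [676.0, 81.0, 50.0], [673.0, 87.0, 48.0], [671.0, 84.0, 54.0], [672.0, 82.0, 54.0], [673.0, 80.0, 51.0], [670.0, 84.0,
[... 361 characters left out ...]
 11.0, 50.0], [672.0, 8.0, 55.0], [674.0, 6.0, 50.0], [674.0, 13.0, 40.0], [672.0, 10.0, 47.0], [673.0, 8.0, 47.0]]
(22, array([677.5, -64.9]), array([7.3, 7.1]), array([677.2, -64.8]), 8.1, np.float64(0.0468))
[[679.0, -62.0, 54.0], [680.0, -64.0, 53.0], [681.0, -66.0, 51.0], [377.0, -18.0, 898.0], [678.0, -62.0, 52.0], [678.0, -64.0, 52.0], [678.0, -66.0, 54.0], [679.0, -68.0, 52.0], [678.0, -61.0, 43.0], [676.0, -63.0, 51.0], [676.0, -65.0, 52.0], [676.0, -67.0, 54.0], [676.0, -61.0, 44.0], [675.0, -63.0, 46.0]]
385 157 [ 0.679 -0.102  0.017]
254 136 [0.672 0.193 0.016]
333 280 [ 0.395 -0.038  0.027]
400 240 [ 0.506 -0.165 -0.   ]
441 174 [ 0.667 -0.23   0.007]
205 212 [0.484 0.259 0.013]
```

View pics/c1.png

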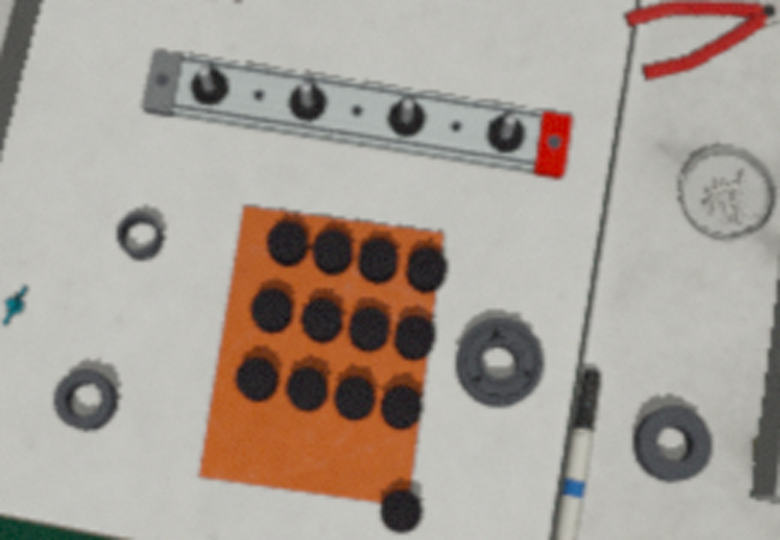

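```bash
python3 - <<'E'
from h import *
from station import manip
print({k:getattr(manip,k) for k in dir(manip) if k[0]!='_'})
H=np.full((20,20),-1.)
for n in("top","side"):
    d=dict(np.load(n+".npz")); p=cloud(d)[d["z_map"]>0]
    p=p[(p[:,0]>0)&(p[:,0]<.8)&(abs(p[:,1])<.7)&(p[:,2]<.6)&(p[:,2]>-.2)]
    np.maximum.at(H,((p[:,0]/.05).astype(int),((p[:,1]+.7)/.07).astype(int)),p[:,2])
    q=p[(p[:,2]>.04)&(p[:,0]>.4)&(p[:,0]<.56)]
    for x in(.40,.44,.48,.52):
        a=q[(abs(q[:,0]-x)<.015)]
        if len(a): print(n,x,"right edge",a[a[:,1]<-.2][:,1].max(initial=-9).round(3),"left",a[a[:,1]>.15][:,1].min(initial=9).round(3))
print("cols y lower edge",np.round(np.arange(20)*.07-.7,2))
for i in range(16): print(f"{i*.05:.2f}",(H[i]*1000).astype(int).tolist())
E
```

```text
{'PlanningError': <class 'station.PlanningError'>, 'tip_extent': 0.025}
top 0.4 right edge -0.289 left 0.285
top 0.44 right edge -0.269 left 0.284
top 0.48 right edge -0.269 left 0.288
top 0.52 right edge -0.269 left 0.288
side 0.4 right edge -0.289 left 0.282
side 0.44 right edge -0.29 left 0.281
side 0.48 right edge -0.271 left 0.285
side 0.52 right edge -0.27 left 0.285
cols y lower edge [-0.7  -0.63 -0.56 -0.49 -0.42 -0.35 -0.28 -0.21 -0.14 -0.07  0.    0.07
  0.14  0.21  0.28  0.35  0.42  0.49  0.56  0.63]
0.00 [-1000, -1000, -1000, -1000, -1000, -1000, -1000, 2, 29, 153, -1000, -1000, 1, -1000, -1000, -1000, -1000, -1000, -1000, -1000]
0.05 [-1000, -1000, -1000, -1000, -1000, -1000, -1000, 2, 276, 326, 202, 16, 2, -1000, -1000, -1000, -1000, -1000, -1000, -1000]
0.10 [-1000, -1000, -1000, -1000, -1000, -1000, -1000, 2, 2, 325, 14, 6, 4, -1000, -1000, -1000, -1000, -1000, 403, -1000]
0.15 [-1000, -1000, -1000, -1000, -1000, -1000, -1000, -1, 0, 0, 2, 2, 0, -1000, -1000, -1000, -1000, 404, 413, 296]
0.20 [-1000, -1000, -1000, -1000, -1000, -1000, -1000, -1000, -1000, -1000, -1000
[... 402 characters left out ...]
12, 13, 26, 24, 105, 111, 108, 106, 106, 4]
0.45 [29, 113, 170, 269, 272, 89, 90, 27, 26, 36, 37, 36, 4, 19, 119, 210, 299, 171, 90, 5]
0.50 [30, 109, 126, 262, 288, 90, 89, 17, 25, 37, 37, 36, 26, 8, 101, 242, 304, 89, 90, 4]
0.55 [29, 110, 126, 284, 296, 90, 89, 6, 5, 37, 39, 36, 25, 6, 112, 284, 303, -1000, 90, 4]
0.60 [28, 90, 249, 357, 323, 167, 89, 17, 6, 5, 5, 18, 20, 7, 90, 300, 359, 197, 91, 4]
0.65 [26, 89, 231, 358, 326, 149, 89, 19, 49, 54, 54, 54, 55, 6, 90, 301, 360, -1000, 89, 3]
0.70 [3, 108, 238, 405, 407, 409, 407, 10, 19, 15, 5, 4, 11, 5, 407, 406, 405, 404, 406, -1000]
0.75 [2, -1000, -1000, -1000, 407, 408, 407, 13, 7, 11, 12, 22, 21, 5, 405, 2, 405, -1000, -1000, -1000]
```

Request:
{"method": "move_arm", "body": {"rows": [[0,0,72.6,-352,-312,0,0.3],[0,0,72.6,-352,-312,0,0.3],[0,0,72.6,-352,-312,0,0.3],[0,0,72.6,-352,-312,0,0.3],[0,0,72.6,-352,-312,0,0.3],[0,0,72.6,-352,-312,0,0.3],[0,0,72.6,-352,-312,0,0.3],[0,0,72.6,-352,-312,0,0.3],[0,0,72.6,-352,-312,0,0.3],[0,0,72.6,-352,-312,0,0.3],[0,0,72.6,-352,-312,0,0.3],[0,0,72.6,-352,-312,0,0.3]], "squeeze": 30}}

```text
t: 1.1
tcp_pos: [0.4324, 0.1896, 0.2186]
tool_rot: [0.709, 0.706, 0.0, 0.001]
force: [0.2, 0.1, -0.5]
finger_gap: 0.7
gripper_force: 0.0
```

Request:
{"method": "move_arm", "body": {"rows": [[0,0,0,4,-4,40,0.38],[0,0,0,4,-4,80,0.38],[0,0,0,4,-4,115,0.38],[0,0,0,4,-4,140,0.38],[0,0,0,4,-4,140,0.38]]}}

```text
t: 1.52
tcp_pos: [0.4215, 0.1971, 0.0743]
tool_rot: [0.707, 0.707, -0.004, -0.003]
force: [-0.2, 0.5, -0.8]
finger_gap: 0.614
gripper_force: 0.0
```

```bash
python3 - <<'E'
from h import *
from station import imaging
a=imaging.snapshot("top");b=imaging.snapshot("side")
A=cv2.resize(a["img"][180:280,180:300],(600,500));B=cv2.resize(b["img"][120:245,190:290],(400,500))
cv2.imwrite("pics/c2.png",cv2.resize(np.hstack([A,B[:, :200*2]])[:,:,::-1],(800,400)))
E
```

```text
(no output)
```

View pics/c2.png

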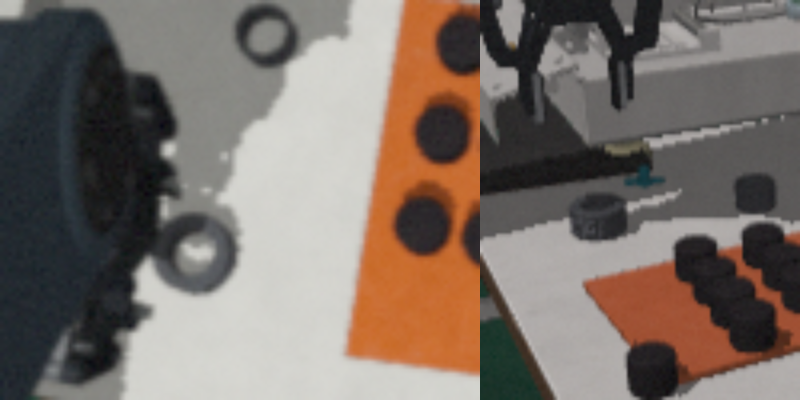

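The side crop shows the open jaws hanging above the 42 pulley, on either side of it, with the pulley at crop (598,215).

```bash
cat > s.py <<'E'
from station import readout
import numpy as np
s=readout.sense(); print(s["t"],np.round(s["tcp_pos"],4),np.round(s["tool_rot"],4),np.round(s["force"],1),s["finger_gap"],s["gripper_force"])
E
python3 s.py
```

```text
1.6167 [0.4246 0.1979 0.078 ] [ 0.7067  0.7075 -0.0011 -0.0008] [ 1.   0.1 -0.1] 0.623061383662601 0.0
```

Request:
{"method": "move_arm", "body": {"rows": [[0,0,0,-4,4,20,0.38],[0,0,0,-4,4,40,0.38],[0,0,0,-4,4,50,0.38],[0,0,0,-4,4,50,0.38],[0,0,0,-4,4,50,0.45],[0,0,0,-4,4,50,0.52],[0,0,0,-4,4,50,0.6],[0,0,0,-4,4,50,0.8],[0,0,0,-4,4,50,0.8],[0,0,0,-4,4,50,0.8]]}}

```text
t: 2.45
tcp_pos: [0.4295, 0.1939, 0.0289]
tool_rot: [0.707, 0.707, 0.0, 0.0]
force: [-0.2, -0.2, 0.1]
finger_gap: 0.197
gripper_force: 0.0
```

```bash
python3 - <<'E'
from h import *
from station import imaging
a=imaging.snapshot("top");b=imaging.snapshot("side")
A=cv2.resize(a["img"][180:280,180:300],(480,400));B=cv2.resize(b["img"][130:230,190:290],(400,400))
cv2.imwrite("pics/c3.png",np.hstack([A[:,:400],B])[:,:,::-1])
E
```

```text
(no output)
```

View pics/c3.png

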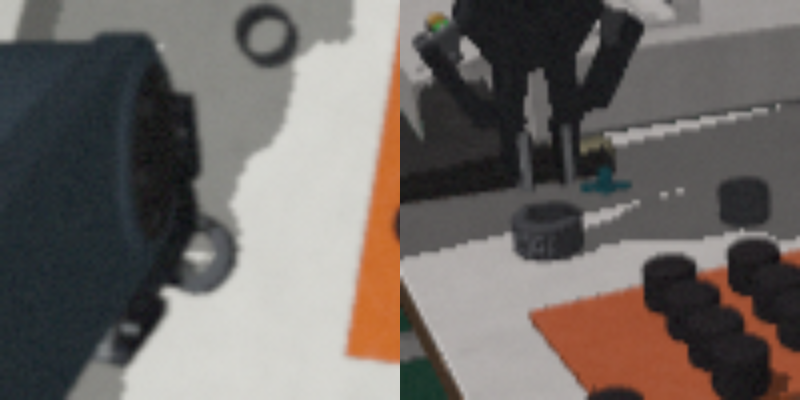

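The gripper closed behind or above the pulley: in the side crop the fingertips are at about (525,190) and (568,182), above the ring at (548,230). I'll measure where the fingertips really are.

```bash
python3 - <<'E'
from h import *
from station import imaging
b=imaging.snapshot("side"); W=cloud(b)
for u,v in((321-100,176),(221,170),(232,175),(232,168),(222,160),(231,160),(227,186),(227,190),(235,187)): print(u,v,W[v,u].round(4))
print(ring(W,227,188,14,.016,.03))
a=imaging.snapshot("top"); 
T=cloud(a)
for k in (W,T):
  p=k[(abs(k[...,0]-.43)<.06)&(abs(k[...,1]-.193)<.06)&(k[...,2]>.028)&(k[...,2]<.14)]
  for z in np.arange(.028,.14,.008):
    q=p[(p[:,2]>=z)&(p[:,2]<z+.008)]
    if len(q): print(z.round(3),len(q),q[:,:2].min(0).round(3),q[:,:2].max(0).round(3))
print(ring(T,230,242,14))
E
python3 s.py
```

```text
221 176 [0.4158 0.1825 0.0476]
221 170 [0.4173 0.1828 0.0624]
232 175 [0.4422 0.1829 0.0451]
232 168 [0.4435 0.1823 0.063 ]
222 160 [0.449  0.2957 0.0433]
231 160 [0.443  0.1832 0.0829]
227 186 [0.4265 0.1774 0.0218]
227 190 [0.4245 0.173  0.0136]
235 187 [0.4475 0.1848 0.0119]
(126, array([428.6, 191.8]), array([40.3, 41.2]), array([429. , 191.6]), 43.9, np.float64(0.021))
0.036 3 [0.415 0.185] [0.439 0.197]
0.044 39 [0.409 0.179] [0.452 0.205]
0.052 42 [0.408 0.18 ] [0.452 0.2  ]
0.06 46 [0.407 0.18 ] [0.451 0.201]
0.068 50 [0.408 0.18 ] [0.451 0.205]
0.076 48 [0.406 0.18 ] [0.457 0.203]
0.084 73 [0.392 0.178] [0.468 0.207]
0.092 121 [0.386 0.178] [0.476 0.208]
0.1 98 [0.383 0.175] [0.478 0.208]
0.108 109 [0.377 0.175] [0.485 0.206]
0.116 113 [0.371 0.174] [0.486 0.205]
0.124 159 [0.37  0.174] [0.489 0.198]
0.132 165 [0.37  0.172] [0.489 0.206]
0.044 9 [0.409 0.183] [0.451 0.187]
0.052 6 [0.411 0.183] [0.44  0.187]
0.06 7 [0.408 0.183] [0.444 0.191]
0.068 5 [0.408 0.183] [0.42  0.187]
0.076 2 [0.41  0.182] [0.418 0.184]
0.084 15 [0.391 0.18 ] [0.47  0.187]
0.092 50 [0.385 0.179] [0.475 0.196]
0.1 24 [0.383 0.182] [0.472 0.188]
0.108 37 [0.378 0.177] [0.482 0.191]
0.116 34 [0.375 0.177] [0.487 0.192]
0.124 32 [0.372 0.181] [0.486 0.19 ]
0.132 58 [0.37  0.181] [0.49  0.194]
(107, array([428.8, 182.7]), array([20.8, 41.4]), array([429., 192.]), 41.4, np.float64(0.0224))
2.65 [0.4293 0.1938 0.0285] [ 0.7068  0.7074 -0.      0.    ] [-0.3  0.4 -0.4] 0.20026257087570037 0.0
```

The x and y agree, but the cameras put the fingertips at z≈0.040. The TCP reading and the stated 25 mm tip extent imply z≈0.004, so the real tips are about 36 mm higher than the interface says. I'll trust the images, go down in small steps and watch the force.

Request:
{"method": "move_arm", "body": {"rows": [[0,0,0,0,0,0,0.38],[0,0,0,0,0,0,0.38],[0,0,0,0,0,0,0.38],[0,0,0,0,0,0,0.38],[0,0,0,-1,0,8,0.38],[0,0,0,-1,0,16,0.38],[0,0,0,-1,0,24,0.38],[0,0,0,-1,0,24,0.38]]}}

```text
t: 3.32
tcp_pos: [0.4282, 0.1925, 0.0027]
tool_rot: [0.707, 0.707, -0.001, -0.001]
force: [0.8, 0.1, 0.3]
finger_gap: 0.619
gripper_force: 0.0
```

```bash
cat > tips.py <<'E'
from h import *
from station import imaging,readout
import sys
s=readout.sense(); x,y=s["tcp_pos"][:2]
print(s["t"],np.round(s["tcp_pos"],4),np.round(s["force"],1),s["finger_gap"],s["gripper_force"])
W=cloud(imaging.snapshot("side"))
p=W[(abs(W[...,0]-x)<.07)&(abs(W[...,1]-y)<.03)&(W[...,2]>.003)&(W[...,2]<.12)]
for z in np.arange(.0,.072,.004):
    q=p[(p[:,2]>=z)&(p[:,2]<z+.004)]
    if len(q): print(z.round(3),len(q),q[:,:2].min(0).round(3),q[:,:2].max(0).round(3))
E
python3 tips.py
```

```text
3.3167 [0.4282 0.1925 0.0027] [0.8 0.1 0.3] 0.618827062991716 0.0
0.0 8 [0.409 0.173] [0.445 0.198]
0.004 30 [0.408 0.172] [0.447 0.195]
0.008 25 [0.408 0.172] [0.447 0.194]
0.012 40 [0.408 0.172] [0.449 0.207]
0.016 35 [0.396 0.171] [0.449 0.206]
0.02 103 [0.397 0.17 ] [0.46  0.214]
0.024 17 [0.393 0.174] [0.467 0.2  ]
0.028 17 [0.389 0.18 ] [0.466 0.197]
0.032 25 [0.389 0.18 ] [0.467 0.197]
0.036 21 [0.389 0.182] [0.468 0.198]
0.04 26 [0.388 0.179] [0.467 0.203]
0.044 23 [0.389 0.179] [0.469 0.2  ]
0.048 23 [0.389 0.179] [0.469 0.203]
0.052 27 [0.388 0.18 ] [0.468 0.202]
0.056 20 [0.389 0.18 ] [0.468 0.201]
0.06 18 [0.386 0.178] [0.472 0.208]
0.064 43 [0.375 0.178] [0.485 0.2  ]
0.068 49 [0.371 0.177] [0.485 0.205]
```

Request:
{"method": "move_arm", "body": {"rows": [[0,0,0,0,0,6,0.38],[0,0,0,0,0,11,0.38],[0,0,0,0,0,11,0.38],[0,0,0,0,0,11,0.44],[0,0,0,0,0,11,0.5],[0,0,0,0,0,11,0.8],[0,0,0,0,0,11,0.8],[0,0,0,0,0,11,0.8],[0,0,0,0,0,11,0.8]]}}

```text
t: 4.12
tcp_pos: [0.4293, 0.1928, -0.0062]
tool_rot: [0.707, 0.707, 0.0, 0.0]
force: [0.6, -0.5, 1.8]
finger_gap: 0.481
gripper_force: 30.5
```

Request:
{"method": "move_arm", "body": {"rows": [[0,0,0,0,0,-10,0.8],[0,0,0,0,0,-35,0.8],[0,0,0,0,0,-65,0.8],[0,0,0,0,0,-90,0.8],[0,0,0,-10,22,-90,0.8],[0,0,0,-24,54,-90,0.8],[0,0,0,-39,86,-90,0.8],[0,0,0,-54,119,-90,0.8],[0,0,0,-69,152,-90,0.8],[0,0,0,-83,184,-90,0.8],[0,0,0,-97,215,-90,0.8],[0,0,0,-110,244,-90,0.8]]}}

```text
t: 5.12
tcp_pos: [0.6749, 0.0819, 0.0842]
tool_rot: [0.707, 0.707, 0.0, 0.0]
force: [0.9, 0.7, -1.2]
finger_gap: 0.477
gripper_force: 30.7
```

Request:
{"method": "move_arm", "body": {"rows": [[0,0,0,0,0,0,0.8],[0,0,0,0,0,0,0.8],[0,0,0,0,0,0,0.8]]}}

```text
t: 5.37
tcp_pos: [0.6719, 0.0832, 0.0833]
tool_rot: [0.707, 0.707, -0.001, -0.001]
force: [-0.5, -0.6, -1.2]
finger_gap: 0.483
gripper_force: 30.7
```

```bash
python3 tips.py|head -1; python3 - <<'E'
from h import *
from station import imaging
a=imaging.snapshot("top");b=imaging.snapshot("side")
for k in(a,b):
  T=cloud(k); p=T[(abs(T[...,0]-.673)<.05)&(abs(T[...,1]-.083)<.03)&(T[...,2]>.02)&(T[...,2]<.2)]
  for z in np.arange(.02,.14,.006):
    q=p[(p[:,2]>=z)&(p[:,2]<z+.006)]
    if len(q): print(z.round(3),len(q),q[:,:2].min(0).round(3),q[:,:2].max(0).round(3))
A=a["img"][90:210,220:420];B=b["img"][110:230,290:430]
cv2.imwrite("pics/c4.png",cv2.resize(np.hstack([A,B])[:,:,::-1],(800,283)))
E
```

```text
5.3667 [0.6719 0.0832 0.0833] [-0.5 -0.6 -1.2] 0.4830233019142935 30.722967591136694
0.02 15 [0.66  0.053] [0.694 0.086]
0.026 3 [0.671 0.079] [0.674 0.081]
0.032 1 [0.672 0.081] [0.672 0.081]
0.086 2 [0.655 0.069] [0.658 0.073]
0.092 9 [0.656 0.064] [0.674 0.073]
0.098 8 [0.644 0.063] [0.676 0.074]
0.104 9 [0.645 0.064] [0.668 0.074]
0.11 17 [0.659 0.064] [0.678 0.069]
0.02 11 [0.661 0.067] [0.679 0.084]
0.026 8 [0.671 0.078] [0.678 0.085]
0.032 10 [0.67  0.078] [0.677 0.086]
0.038 9 [0.67  0.078] [0.677 0.084]
0.044 8 [0.671 0.078] [0.677 0.084]
0.05 5 [0.671 0.08 ] [0.677 0.084]
0.086 9 [0.651 0.064] [0.684 0.081]
0.092 45 [0.651 0.062] [0.692 0.087]
0.098 49 [0.644 0.063] [0.698 0.091]
0.104 81 [0.638 0.062] [0.705 0.099]
0.11 98 [0.637 0.061] [0.704 0.102]
0.116 47 [0.638 0.071] [0.705 0.097]
0.122 41 [0.637 0.072] [0.704 0.095]
0.128 46 [0.637 0.071] [0.707 0.096]
0.134 36 [0.637 0.07 ] [0.706 0.092]
```

View pics/c4.png

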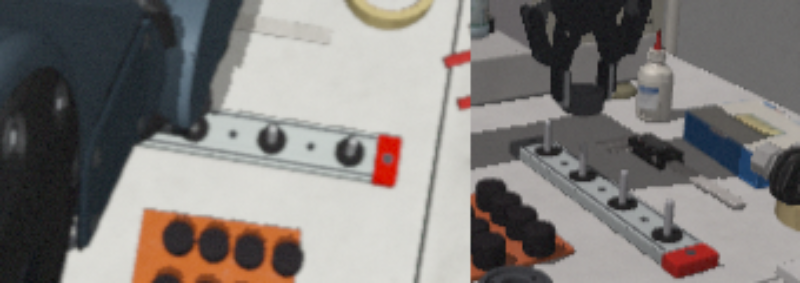

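The 42 pulley is held level over pin 3, with its centre at y≈0.082 and its underside at z≈0.090.

Request:
{"method": "move_arm", "body": {"rows": [[0,0,0,0,0,15,0.8],[0,0,0,0,0,30,0.8],[0,0,0,0,0,42,0.8],[0,0,0,0,0,52,0.8],[0,0,0,0,0,60,0.8],[0,0,0,0,0,66,0.8],[0,0,0,0,0,69,0.8],[0,0,0,0,0,71,0.8],[0,0,0,0,0,71,0.8],[0,0,0,0,0,71,0.8]]}}

```text
t: 6.35
tcp_pos: [0.6738, 0.0829, 0.0129]
tool_rot: [0.707, 0.707, 0.0, 0.0]
force: [0.1, 0.2, 0.2]
finger_gap: 0.481
gripper_force: 30.7
```

Request:
{"method": "move_arm", "body": {"rows": [[0,0,0,0,0,0.7,0.8],[0,0,0,0,0,1.2,0.8],[0,0,0,0,0,1.2,0.8]]}}

```text
t: 6.6
tcp_pos: [0.6739, 0.0829, 0.0119]
tool_rot: [0.707, 0.707, 0.0, 0.0]
force: [0.4, 0.3, 0.0]
finger_gap: 0.484
gripper_force: 30.8
```

```bash
python3 tips.py | head -13
```

```text
6.6 [0.6739 0.0829 0.0119] [0.4 0.3 0. ] 0.48393889559296793 30.788261108100414
0.004 18 [0.65  0.055] [0.653 0.111]
0.008 20 [0.65  0.055] [0.654 0.108]
0.012 34 [0.649 0.054] [0.698 0.112]
0.016 76 [0.65  0.054] [0.697 0.113]
0.02 27 [0.653 0.062] [0.688 0.082]
0.024 19 [0.654 0.062] [0.688 0.079]
0.028 36 [0.646 0.06 ] [0.703 0.085]
0.032 39 [0.642 0.062] [0.706 0.097]
0.036 59 [0.64  0.061] [0.71  0.097]
0.04 70 [0.64  0.061] [0.708 0.101]
0.044 30 [0.639 0.071] [0.709 0.089]
0.048 32 [0.64  0.069] [0.707 0.092]
```

Request:
{"method": "move_arm", "body": {"rows": [[0,0,0,0,0,0.6,0.8],[0,0,0,0,0,1.0,0.8],[0,0,0,0,0,1.0,0.8]]}}

```text
t: 6.9
tcp_pos: [0.6739, 0.083, 0.0118]
tool_rot: [0.707, 0.707, 0.0, 0.0]
force: [-2.2, 0.2, 6.7]
finger_gap: 0.481
gripper_force: 31.3
```

Request:
{"method": "move_arm", "body": {"rows": [[0,0,0,0,0,0,0.5],[0,0,0,0,0,0,0.4],[0,0,0,0,0,0,0.38],[0,0,0,0,0,0,0.38],[0,0,0,0,0,-15,0.38],[0,0,0,0,0,-40,0.38],[0,0,0,0,0,-70,0.38],[0,0,0,20,-25,-70,0.45],[0,0,0,45,-55,-70,0.5],[0,0,0,70,-85,-70,0.5],[0,0,0,99.5,-121,-70,0.5],[0,0,0,99.5,-121,-70,0.5]]}}

```text
t: 7.9
tcp_pos: [0.5443, 0.1858, 0.0807]
tool_rot: [0.705, 0.709, -0.003, -0.003]
force: [-0.2, 0.1, -0.3]
finger_gap: 0.502
gripper_force: 0.0
```

```bash
python3 - <<'E'
from h import *
from station import imaging
a=imaging.snapshot("side");W=cloud(a)
p=W[(abs(W[...,0]-.673)<.03)&(abs(W[...,1]-.083)<.03)&(W[...,2]>.036)&(W[...,2]<.044)]
print(len(p),p[:,2].mean(),cv2.minEnclosingCircle((p[:,:2]*1000).astype(np.float32)))
E
python3 s.py
```

```text
101 0.03972402346460721 ((672.918701171875, 82.80740356445312), 22.108417510986328)
7.95 [0.5471 0.185  0.081 ] [ 0.7053  0.7089 -0.0017 -0.0018] [-0.4 -0.3 -0.2] 0.5032283510107326 0.0
```

Request:
{"method": "move_arm", "body": {"rows": [[0,0,0,0,0,25,0.5],[0,0,0,0,0,50,0.5],[0,0,0,0,0,70,0.5],[0,0,0,0,0,82,0.5],[0,0,0,0,0,87,0.5],[0,0,0,0,0,87,0.5],[0,0,0,0,0,87,0.56],[0,0,0,0,0,87,0.62],[0,0,0,0,0,87,0.85],[0,0,0,0,0,87,0.85],[0,0,0,0,0,87,0.85],[0,0,0,0,0,87,0.85]]}}

```text
t: 8.95
tcp_pos: [0.5535, 0.1824, -0.0054]
tool_rot: [0.707, 0.707, 0.001, 0.001]
force: [0.1, -1.3, 6.5]
finger_gap: 0.353
gripper_force: 30.2
```

Request:
{"method": "move_arm", "body": {"rows": [[0,0,0,0,0,-10,0.85],[0,0,0,0,0,-35,0.85],[0,0,0,0,0,-65,0.85],[0,0,0,0,0,-85,0.85],[0,0,0,-5,22,-85,0.85],[0,0,0,-11,50,-85,0.85],[0,0,0,-17,80,-85,0.85],[0,0,0,-22,105,-85,0.85],[0,0,0,-25.7,119,-85,0.85],[0,0,0,-25.7,119,-85,0.85],[0,0,0,-25.7,119,-85,0.85],[0,0,0,-25.7,119,-85,0.85]]}}

```text
t: 9.95
tcp_pos: [0.6692, 0.1571, 0.0779]
tool_rot: [0.707, 0.708, -0.001, -0.001]
force: [-0.9, 1.3, -0.3]
finger_gap: 0.36
gripper_force: 29.9
```

```bash
cat > held.py <<'E'
from h import *
from station import imaging,readout
s=readout.sense(); x,y=s["tcp_pos"][:2]; print(s["t"],np.round(s["tcp_pos"],4),np.round(s["force"],1),s["finger_gap"],s["gripper_force"])
for n in("top","side"):
  T=cloud(imaging.snapshot(n)); p=T[(abs(T[...,0]-x)<.05)&(abs(T[...,1]-y)<.035)&(T[...,2]>.06)&(T[...,2]<.2)]
  for z in np.arange(.06,.12,.006):
    q=p[(p[:,2]>=z)&(p[:,2]<z+.006)]
    if len(q): print(z.round(3),len(q),q[:,:2].min(0).round(3),q[:,:2].max(0).round(3))
E
python3 held.py
```

```text
9.95 [0.6692 0.1571 0.0779] [-0.9  1.3 -0.3] 0.35958261790910595 29.895466952584684
0.084 8 [0.658 0.142] [0.682 0.155]
0.09 13 [0.648 0.142] [0.685 0.153]
0.096 13 [0.643 0.142] [0.692 0.152]
0.102 42 [0.641 0.142] [0.687 0.155]
0.108 16 [0.642 0.144] [0.69  0.154]
0.114 9 [0.644 0.146] [0.69  0.153]
0.084 26 [0.654 0.141] [0.683 0.162]
0.09 32 [0.648 0.141] [0.687 0.164]
0.096 56 [0.644 0.139] [0.696 0.172]
0.102 69 [0.64  0.139] [0.7   0.172]
0.108 34 [0.64  0.145] [0.697 0.165]
0.114 41 [0.641 0.146] [0.698 0.164]
```

Request:
{"method": "move_arm", "body": {"rows": [[0,0,0,0,0,15,0.85],[0,0,0,0,0,30,0.85],[0,0,0,0,0,42,0.85],[0,0,0,0,0,52,0.85],[0,0,0,0,0,59,0.85],[0,0,0,0,0,63,0.85],[0,0,0,0,0,65.5,0.85],[0,0,0,0,0,67,0.85],[0,0,0,0,0,67.5,0.85],[0,0,0,0,0,67.5,0.85]]}}

```text
t: 10.88
tcp_pos: [0.6709, 0.1569, 0.0126]
tool_rot: [0.707, 0.708, -0.0, -0.0]
force: [-3.6, 0.3, 5.9]
finger_gap: 0.353
gripper_force: 30.5
```

Request:
{"method": "move_arm", "body": {"rows": [[0,0,0,0,0,0.5,0.85],[0,0,0,0,0,0.7,0.85],[0,0,0,0,0,0.7,0.85]]}}

```text
t: 11.13
tcp_pos: [0.671, 0.1569, 0.0126]
tool_rot: [0.707, 0.708, -0.0, -0.0]
force: [-4.0, -0.3, 8.7]
finger_gap: 0.359
gripper_force: 30.8
```

Request:
{"method": "move_arm", "body": {"rows": [[0,0,0,0,0,0,0.6],[0,0,0,0,0,0,0.5],[0,0,0,0,0,0,0.45],[0,0,0,0,0,0,0.45],[0,0,0,0,0,-15,0.45],[0,0,0,0,0,-40,0.45],[0,0,0,0,0,-70,0.45],[0,0,0,-20,-13,-70,0.4],[0,0,0,-50,-32,-70,0.3],[0,0,0,-80,-52,-70,0.2],[0,0,0,-110,-72,-70,0.1],[0,0,0,-140,-91,-70,0.1]]}}

```text
t: 12.13
tcp_pos: [0.5797, 0.0158, 0.0813]
tool_rot: [0.706, 0.708, 0.0, 0.001]
force: [0.6, 0.4, -0.4]
finger_gap: 0.899
gripper_force: 0.0
```

Request:
{"method": "move_arm", "body": {"rows": [[0,0,0,-35,-23,0,0.1],[0,0,0,-70,-46,0,0.1],[0,0,0,-95,-63,0,0.1],[0,0,0,-106,-69,0,0.1],[0,0,0,-106,-69,0,0.1],[0,0,0,-106,-69,20,0.1],[0,0,0,-106,-69,40,0.1],[0,0,0,-106,-69,50,0.1],[0,0,0,-106,-69,50,0.1],[0,0,0,-106,-69,50,0.1]]}}

```text
t: 12.97
tcp_pos: [0.512, -0.0885, 0.0299]
tool_rot: [0.706, 0.708, -0.0, -0.0]
force: [0.1, 0.2, 0.3]
finger_gap: 0.901
gripper_force: 0.0
```

```bash
python3 tips.py; python3 - <<'E'
from h import *
from station import imaging
a=imaging.snapshot("side");W=cloud(a)
p=W[(abs(W[...,0]-.671)<.025)&(abs(W[...,1]-.157)<.025)&(W[...,2]>.036)&(W[...,2]<.044)]
print(len(p),p[:,2].mean(),cv2.minEnclosingCircle((p[:,:2]*1000).astype(np.float32)))
E
```

```text
12.9667 [ 0.512  -0.0885  0.0299] [0.1 0.2 0.3] 0.9010880805643489 0.0
0.0 14 [ 0.481 -0.118] [ 0.529 -0.089]
0.004 57 [ 0.48  -0.118] [ 0.535 -0.078]
0.008 53 [ 0.48  -0.118] [ 0.534 -0.075]
0.012 64 [ 0.48  -0.118] [ 0.535 -0.076]
0.016 181 [ 0.48  -0.119] [ 0.536 -0.063]
0.02 255 [ 0.479 -0.118] [ 0.541 -0.06 ]
0.052 11 [ 0.467 -0.099] [ 0.555 -0.082]
0.056 24 [ 0.464 -0.102] [ 0.556 -0.08 ]
0.06 36 [ 0.461 -0.101] [ 0.562 -0.08 ]
0.064 43 [ 0.461 -0.101] [ 0.565 -0.077]
0.068 34 [ 0.46 -0.1 ] [ 0.566 -0.081]
0 nan ((0.0, 0.0), 0.0)<stdin>:5: RuntimeWarning: Mean of empty slice.
  ret = ret.dtype.type(ret / rcount)
```

Request:
{"method": "move_arm", "body": {"rows": [[0,0,0,0,0,15,0.1],[0,0,0,0,0,28,0.1],[0,0,0,0,0,36,0.1],[0,0,0,0,0,40,0.1],[0,0,0,0,0,40,0.1],[0,0,0,0,0,40,0.17],[0,0,0,0,0,40,0.24],[0,0,0,0,0,40,0.5],[0,0,0,0,0,40,0.5],[0,0,0,0,0,40,0.5],[0,0,0,0,0,40,0.5],[0,0,0,0,0,40,0.5]], "squeeze": 40}}

```text
t: 14.07
tcp_pos: [0.5116, -0.0894, -0.0087]
tool_rot: [0.707, 0.708, 0.0, 0.0]
force: [-1.5, 0.8, 5.3]
finger_gap: 0.711
gripper_force: 42.1
```

```bash
python3 - <<'E'
from h import *
from station import imaging
for n in("side","top"):
  a=imaging.snapshot(n);W=cloud(a)
  for x,y in((.671,.157),(.673,.083)):
    p=W[(abs(W[...,0]-x)<.025)&(abs(W[...,1]-y)<.025)&(W[...,2]>.036)&(W[...,2]<.044)]
    if len(p):print(n,len(p),p[:,2].mean(),cv2.minEnclosingCircle((p[:,:2]*1000).astype(np.float32)))
E
```

```text
side 87 0.03996169651624353 ((673.92724609375, 83.33426666259766), 21.9559268951416)
```

Request:
{"method": "move_arm", "body": {"rows": [[0,0,0,0,0,-10,0.5],[0,0,0,0,0,-35,0.5],[0,0,0,0,0,-65,0.5],[0,0,0,0,0,-90,0.5],[0,0,0,3,20,-90,0.5],[0,0,0,7,50,-90,0.5],[0,0,0,12,82,-90,0.5],[0,0,0,16,114,-90,0.5],[0,0,0,21,143,-90,0.5],[0,0,0,24,166,-90,0.5],[0,0,0,24,166,-90,0.5],[0,0,0,24,166,-90,0.5]]}}

```text
t: 15.17
tcp_pos: [0.6781, -0.0648, 0.0804]
tool_rot: [0.706, 0.708, 0.0, 0.0]
force: [-0.7, 0.7, -1.7]
finger_gap: 0.709
gripper_force: 44.5
```

```bash
python3 held.py; python3 - <<'E'
from h import *
from station import imaging
for n in("side","top"):
  a=imaging.snapshot(n);W=cloud(a)
  for x,y in((.671,.157),(.673,.083)):
    p=W[(abs(W[...,0]-x)<.025)&(abs(W[...,1]-y)<.025)&(W[...,2]>.036)&(W[...,2]<.044)]
    if len(p):print(n,len(p),p[:,2].mean(),cv2.minEnclosingCircle((p[:,:2]*1000).astype(np.float32)))
E
```

```text
15.1667 [ 0.6781 -0.0648  0.0804] [-0.7  0.7 -1.7] 0.7094996559498605 44.53168071806431
0.084 9 [ 0.648 -0.094] [ 0.69  -0.059]
0.09 79 [ 0.646 -0.099] [ 0.698 -0.057]
0.096 86 [ 0.639 -0.095] [ 0.713 -0.057]
0.102 150 [ 0.634 -0.097] [ 0.72 -0.04]
0.108 233 [ 0.633 -0.096] [ 0.721 -0.036]
0.114 56 [ 0.632 -0.079] [ 0.72  -0.054]
side 50 0.03973218409394313 ((670.1940307617188, 155.1101837158203), 16.224470138549805)
side 100 0.039655806175672076 ((673.4588623046875, 81.92091369628906), 21.9632625579834)
```

Request:
{"method": "move_arm", "body": {"rows": [[0,0,0,0,0,15,0.5],[0,0,0,0,0,30,0.5],[0,0,0,0,0,42,0.5],[0,0,0,0,0,52,0.5],[0,0,0,0,0,60,0.5],[0,0,0,0,0,66,0.5],[0,0,0,0,0,69,0.5],[0,0,0,0,0,71,0.5],[0,0,0,0,0,72,0.5],[0,0,0,0,0,72,0.5]]}}

```text
t: 16.2
tcp_pos: [0.6774, -0.0652, 0.0094]
tool_rot: [0.707, 0.707, -0.0, 0.0]
force: [-1.0, -0.7, 2.4]
finger_gap: 0.709
gripper_force: 44.9
```

Request:
{"method": "move_arm", "body": {"rows": [[0,0,0,0,0,0.5,0.5],[0,0,0,0,0,0.8,0.5],[0,0,0,0,0,0.8,0.5]]}}

```text
t: 16.45
tcp_pos: [0.6775, -0.0652, 0.0094]
tool_rot: [0.707, 0.708, -0.0, 0.0]
force: [-4.6, 0.7, 8.3]
finger_gap: 0.713
gripper_force: 45.4
```

Request:
{"method": "move_arm", "body": {"rows": [[0,0,0,0,0,0,0.22],[0,0,0,0,0,0,0.15],[0,0,0,0,0,0,0.1],[0,0,0,0,0,0,0.1],[0,0,0,0,0,-15,0.1],[0,0,0,0,0,-40,0.1],[0,0,0,0,0,-73,0.1],[0,0,0,-15,-20,-73,0.2],[0,0,0,-35,-45,-73,0.22],[0,0,0,-57,-74,-73,0.22],[0,0,0,-80,-104,-73,0.22],[0,0,0,-103,-134,-73,0.22]]}}

```text
t: 17.45
tcp_pos: [0.543, -0.1691, 0.0816]
tool_rot: [0.706, 0.708, 0.0, 0.001]
force: [0.3, -1.2, -0.3]
finger_gap: 0.778
gripper_force: 0.0
```

Request:
{"method": "move_arm", "body": {"rows": [[0,0,0,-22,-29,0,0.22],[0,0,0,-40,-52,0,0.22],[0,0,0,-50,-65,0,0.22],[0,0,0,-50,-65,0,0.22],[0,0,0,-50,-65,0,0.22],[0,0,0,-50,-65,20,0.22],[0,0,0,-50,-65,40,0.22],[0,0,0,-50,-65,50,0.22],[0,0,0,-50,-65,50,0.22]]}}

```text
t: 18.2
tcp_pos: [0.4785, -0.2169, 0.0287]
tool_rot: [0.706, 0.708, -0.0, -0.002]
force: [0.3, 0.1, 0.1]
finger_gap: 0.778
gripper_force: 0.0
```

```bash
python3 tips.py; python3 - <<'E'
from h import *
from station import imaging
W=cloud(imaging.snapshot("side"))
p=W[(abs(W[...,0]-.677)<.035)&(abs(W[...,1]+.065)<.035)&(W[...,2]>.036)&(W[...,2]<.044)]
print(len(p),p[:,2].mean(),cv2.minEnclosingCircle((p[:,:2]*1000).astype(np.float32)))
W=cloud(imaging.snapshot("top"));print(ring(W,424,256))
E
```

```text
18.2 [ 0.4785 -0.2169  0.0287] [0.3 0.1 0.1] 0.7778284801674304 0.0
0.02 20 [ 0.46  -0.202] [ 0.482 -0.194]
0.048 20 [ 0.439 -0.228] [ 0.515 -0.206]
0.052 34 [ 0.434 -0.229] [ 0.518 -0.206]
0.056 46 [ 0.433 -0.229] [ 0.525 -0.206]
0.06 56 [ 0.432 -0.229] [ 0.526 -0.206]
0.064 50 [ 0.432 -0.23 ] [ 0.526 -0.205]
0.068 57 [ 0.432 -0.229] [ 0.525 -0.206]
191 0.03917177348296089 ((679.7632446289062, -68.2373275756836), 31.343679428100586)
(0, array([0., 0.]), array([0., 0.]), array([0., 0.]), 0.0, np.float64(nan))h.py:12: RuntimeWarning: Mean of empty slice.
  return len(p),np.round(c,1),np.round(s,1),np.round(cc,1),round(2*rad,1),p[:,2].mean().round(4)
  ret = ret.dtype.type(ret / rcount)
```

Request:
{"method": "move_arm", "body": {"rows": [[0,0,0,0,0,15,0.22],[0,0,0,0,0,28,0.22],[0,0,0,0,0,35,0.22],[0,0,0,0,0,39,0.22],[0,0,0,0,0,39,0.22],[0,0,0,0,0,39,0.3],[0,0,0,0,0,39,0.38],[0,0,0,0,0,39,0.6],[0,0,0,0,0,39,0.6],[0,0,0,0,0,39,0.6],[0,0,0,0,0,39,0.6],[0,0,0,0,0,39,0.6]]}}

```text
t: 19.35
tcp_pos: [0.479, -0.2186, -0.0078]
tool_rot: [0.707, 0.707, 0.0, 0.001]
force: [-1.4, -0.1, 6.5]
finger_gap: 0.579
gripper_force: 42.5
```

Request:
{"method": "move_arm", "body": {"rows": [[0,0,0,0,0,-10,0.6],[0,0,0,0,0,-35,0.6],[0,0,0,0,0,-65,0.6],[0,0,0,0,0,-89,0.6],[0,0,0,15,13,-89,0.6],[0,0,0,38,33,-89,0.6],[0,0,0,63,55,-89,0.6],[0,0,0,88,77,-89,0.6],[0,0,0,113,99,-89,0.6],[0,0,0,138,120,-89,0.6],[0,0,0,163,141,-89,0.6],[0,0,0,185,160,-89,0.6]]}}

```text
t: 20.35
tcp_pos: [0.6393, -0.0313, 0.0808]
tool_rot: [0.707, 0.708, 0.0, 0.0]
force: [0.3, -0.1, -1.5]
finger_gap: 0.579
gripper_force: 42.0
```

Request:
{"method": "move_arm", "body": {"rows": [[0,0,0,20,18,0,0.6],[0,0,0,35,31,0,0.6],[0,0,0,42,37,0,0.6],[0,0,0,42,37,0,0.6],[0,0,0,42,37,0,0.6],[0,0,0,42,37,0,0.6]]}}

```text
t: 20.85
tcp_pos: [0.6741, 0.0078, 0.0801]
tool_rot: [0.707, 0.707, -0.001, -0.001]
force: [0.4, -0.5, -2.0]
finger_gap: 0.579
gripper_force: 42.0
```

```bash
python3 held.py
```

```text
20.85 [0.6741 0.0078 0.0801] [ 0.4 -0.5 -2. ] 0.5786787590182164 41.970828962512314
0.084 7 [ 0.649 -0.018] [0.67  0.011]
0.09 62 [ 0.648 -0.019] [0.693 0.009]
0.096 65 [ 0.642 -0.019] [0.706 0.013]
0.102 94 [ 0.637 -0.019] [0.713 0.022]
0.108 169 [ 0.635 -0.021] [0.713 0.032]
0.114 50 [ 0.635 -0.005] [0.713 0.02 ]
```

Request:
{"method": "move_arm", "body": {"rows": [[0,0,0,1,0,15,0.6],[0,0,0,1,0,30,0.6],[0,0,0,1,0,42,0.6],[0,0,0,1,0,52,0.6],[0,0,0,1,0,60,0.6],[0,0,0,1,0,65,0.6],[0,0,0,1,0,68,0.6],[0,0,0,1,0,70,0.6],[0,0,0,1,0,71,0.6],[0,0,0,1,0,71,0.6]]}}

```text
t: 21.78
tcp_pos: [0.6758, 0.0097, 0.0103]
tool_rot: [0.707, 0.707, 0.0, 0.0]
force: [-1.3, -0.3, 1.6]
finger_gap: 0.578
gripper_force: 42.2
```

Request:
{"method": "move_arm", "body": {"rows": [[0,0,0,0,0,0.5,0.6],[0,0,0,0,0,0.8,0.6],[0,0,0,0,0,0.8,0.6]]}}

```text
t: 22.03
tcp_pos: [0.6758, 0.0097, 0.0102]
tool_rot: [0.707, 0.708, 0.0, 0.0]
force: [-3.1, -0.8, 6.4]
finger_gap: 0.58
gripper_force: 42.9
```

Seated. Next I'll release, rise, and back away towards the robot.

Request:
{"method": "move_arm", "body": {"rows": [[0,0,0,0,0,0,0.35],[0,0,0,0,0,0,0.28],[0,0,0,0,0,0,0.25],[0,0,0,0,0,0,0.25],[0,0,0,0,0,-15,0.25],[0,0,0,0,0,-40,0.25],[0,0,0,0,0,-80,0.25],[0,0,0,0,-30,-110,0.25],[0,0,0,0,-65,-130,0.25],[0,0,0,0,-100,-140,0.25],[0,0,0,0,-140,-140,0.25],[0,0,0,0,-180,-140,0.25]]}}

```text
t: 23.03
tcp_pos: [0.495, 0.0095, 0.1506]
tool_rot: [0.707, 0.708, 0.001, 0.002]
force: [0.2, -0.2, 0.2]
finger_gap: 0.752
gripper_force: 0.0
```

Request:
{"method": "move_arm", "body": {"rows": [[0,0,0,0,-25,0,0.25],[0,0,0,0,-40,0,0.25],[0,0,0,0,-40,0,0.25],[0,0,0,0,-40,0,0.25],[0,0,0,0,-40,0,0.25],[0,0,0,0,-40,0,0.25]]}}

```text
t: 23.53
tcp_pos: [0.4578, 0.0092, 0.1489]
tool_rot: [0.707, 0.707, 0.001, 0.001]
force: [-0.4, 0.3, -1.4]
finger_gap: 0.751
gripper_force: 0.0
```

```bash
python3 s.py; python3 - <<'E'
from h import *
from station import imaging
a=imaging.snapshot("top");b=imaging.snapshot("side");c=[cloud(a),cloud(b)]
for W in c:
  for x,y,r in((.677,-.065,.036),(.675,.009,.031),(.673,.083,.026),(.671,.157,.021)):
    p=W[(np.hypot(W[...,0]-x,W[...,1]-y)<r)&(W[...,2]>.034)&(W[...,2]<.046)]
    if len(p)>9: print(len(p),p[:,2].mean().round(4),p[:,2].std().round(4),np.round(cv2.minEnclosingCircle((p[:,:2]*1000).astype(np.float32))[0],1))
A=a["img"][100:220,230:430];B=b["img"][130:250,280:420]
cv2.imwrite("pics/c5.png",cv2.resize(np.hstack([A,B])[:,:,::-1],(800,283)))
E
```

```text
23.5333 [0.4578 0.0092 0.1489] [0.7068 0.7074 0.0008 0.0013] [-0.4  0.3 -1.4] 0.7511540639872216 0.0
553 0.0389 0.0023 [678.2 -65.1]
369 0.0404 0.0018 [676.  10.]
214 0.0402 0.0022 [674.2  83.8]
101 0.0394 0.0025 [670.8 157.4]
335 0.0387 0.0021 [678.1 -67.5]
198 0.0396 0.0022 [674.9   9.8]
125 0.0391 0.0025 [674.1  83.1]
70 0.0387 0.0027 [670.7 156.1]
```

View pics/c5.png

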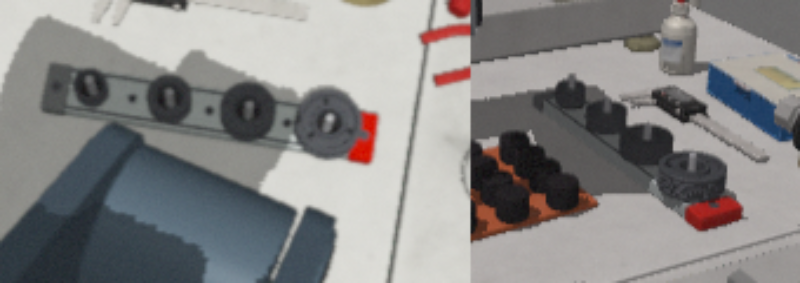

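The view shows all four pulleys flat on their pins in order, from the largest at the red cap (crop 330,122) to the smallest at the grey end (92,88). The gripper is clear of them.

```bash
python3 -c "
from station import order; print(order.sign_off())"
```

```text
the job is handed in; nothing more can be done
None
```

I handed the job in at about 23.6 s, but no verdict came back: by the cameras all four pulleys lie flat on their pins within about 3 mm, largest at the red cap to smallest at the grey end, released with the arm clear; the real fingertips sat about 36 mm higher than the stated TCP and tip extent imply, so the first grasp closed above the pulley without touching it, and I set heights from the camera depth after that.

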